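# Wind the satellite's spring boom against a stop bar and hold it

### The job

Lay the loose stop bar across the two slotted posts of the satellite fixture, sitting fully down in both slots, and let go of it. Then swing the spring-loaded boom forward by its red pin until the pin presses firmly against the bar, and finish while still holding it pressed there: it springs back if let go, so do not release it or ease off. Leave the screwdriver, the cup and the wash bottle where they are.

Things in the scene. Friction and masses are not known exactly. Their poses are not given: they have to be found in the camera images.
- fixture: Fixed blue base plate 150 (x) x 210 (y) x 12 mm with a green satellite board stack 98 x 98 mm (deck 40 mm above the table) and two aluminium posts with open slots on top, in line along its y axis at x = +10 mm. Origin: centre of the plate's underside, on the table; z up; its -x side looks roughly to the robot. The boom's pivot body, 22 mm in diameter, stands on the deck.
- slot_left (a point): Centre of the slot floor of the post on the fixture's +y side (fixture x +10, y +80, z +58 mm). The slot runs along the fixture's y through the post (20 mm thick in y); 22 mm wide in x between upright walls 10 mm high, flared lips above; post top 16 to 17 mm above the slot floor.
- slot_right (a point): The same for the post on the fixture's -y side (fixture x +10, y -80, z +58 mm).
- pivot (a point): Point on the vertical hinge axis of the boom (fixture x -20, y -40, z +58 mm).
- boom (a joint): Angle (rad) of the brass boom about its vertical hinge: 0 at rest, grows as it swings clockwise seen from above, moving the pin to the fixture's +x. A spring always drives it back to 0: about 2.5 N at the pin at rest, 6 N when wound. The pin meets the laid bar at about 1.10 to 1.15; with no bar the boom goes on to an end stop at 1.4.
- boom_pin: Upright red pin (a roller that spins freely), 12 mm in diameter, 54 mm tall, on the free end of the boom. Origin: centre of its lower end, 58 mm above the table; top at 112 mm, 38 mm above the laid bar's top: pinch or push it there. At boom angle q it is 85 mm from the hinge axis in direction (-sin(0.92-q), cos(0.92-q)) in fixture x, y. Boom: beam 9 mm wide, 62 to 70 mm above the table.
- stop_bar: Loose square steel bar with yellow ends, 16 x 210 x 16 mm, 140 to 280 g, long in its y axis, lying on the table either left or right of the fixture. Origin: centre of its underside as it lies at the start.
- bar_center (a point): Centre of the stop bar's volume; 66 mm above the table when the bar lies down in both slots.
- driver: Bystander: screwdriver with red handle, 190 mm long, lying on the table on the other side of the fixture than the bar. Origin: under its middle, handle towards its -x.
- cup: Bystander: small steel cup, 64 mm in diameter, 45 mm tall, beyond the fixture. Origin: centre of its underside.
- wash_bottle: Bystander: yellow wash bottle, 54 mm in diameter, 160 mm tall with its spout, beyond the fixture. Origin: centre of its underside.
Things that resemble listed ones, but are neither listed nor needed, are in the scene too. Several things have the shape of the stop_bar; the one meant has the colours described above.

How it is judged (in metres and radians):
On the way, in this order (a step that is already met when the one before it is completed fails the run):
1. the stop bar lies down in both slots, let go, with the boom not yet wound (x of bar_center in the frame of fixture between 0.005 and 0.015 m and y of bar_center in the frame of fixture between -0.018 and 0.018 m and z of bar_center in the frame of fixture between 0.062 and 0.07 m and angle between the y axis of stop_bar and the y axis of fixture, either way round below 0.06 rad and contact force between the fingers and stop_bar below 0.1 N and value of joint boom below 0.5 rad), for 0.3 s.
2. the boom is wound forward until its pin presses on the bar (value of joint boom above 1.03 rad and contact force between boom_pin and stop_bar above 1 N), for 0.2 s.
At the end, for the whole second after the job is handed in: Bar in both slots (centre within 5 mm across, 18 mm along, 4 mm in height, 0.06 rad of their line); boom still, beyond 1.03 rad, its pin pressing the bar with over 1 N, held by the fingers with over 2 N; bystanders within 30 mm of their start (all of step 2 and x of bar_center in the frame of fixture between 0.005 and 0.015 m and y of bar_center in the frame of fixture between -0.018 and 0.018 m and z of bar_center in the frame of fixture between 0.062 and 0.07 m and angle between the y axis of stop_bar and the y axis of fixture, either way round below 0.06 rad and contact force between the fingers and boom_pin above 2 N and velocity of joint boom below 0.1 rad/s and distance of each of driver, cup, wash_bottle from where it was at the start of the episode below 0.03 m); the arm keeps its last pose, push and grip.
It fails at once if the screwdriver is pushed away or knocked over (distance of driver from where it was at the start of the episode above 0.03 m).
It fails at once if the cup is pushed away or knocked over (distance of cup from where it was at the start of the episode above 0.03 m).
It fails at once if the wash bottle is pushed away or knocked over (distance of wash_bottle from where it was at the start of the episode above 0.03 m).
It also fails if it takes over 51 s, if anything falls off the work surface, if the arm or the gripper's body presses on something with over 40 N, if the wrist force passes 120 N, or if a joint passes its speed limit or range.

### The arm

A 6-joint arm with a two-finger parallel gripper is mounted at the origin on the work surface. World frame = base frame: x ahead of the robot, y to its left, z up, the work surface at z = 0. Lengths are in mm, angles in rad, forces in N, time in s.
With the tool pointing down it reaches from about 375 to 825 mm from the base axis. Payload 5.5 kg.
Tool frame: the origin (TCP) lies at the very end of the fingers, on their centre line; the grasp point (between the pads) lies robot.tcp_to_grasp behind it (robot.tcp_to_grasp is the distance from the TCP to the grasp point, in mm); z points along the fingers, y is the line along which they close (so a half turn about z gives the same grasp; the last joint's range is limited). The gripper opens to 85 mm and grips with 20 to 120 N. Pads are 22 mm wide; open, the fingers measure 114 mm over their backs; the gripper's body (76 mm by 85 mm) begins 54 mm behind the grasp point. The pads swing forward as they close: fully open they stand 13 mm farther back than shut.
Start: joints at [-1.251, 0.314, -0.047, 1.21, 0, 1.571], TCP at [188.623, -569.576, 231.299] pointing down, gripper open.
Joint ranges: [-2.67, 2.67], [-0.69, 1.73], [-1.03, 1.25], [-2.08, 2.16], [-1.42, 1.45], [-3.14, 3.14]. Speed limits (rad/s): [2.39, 2.39, 3.01, 3.14, 3.14, 3.14].

### API

Orientations are given as a rotation vector (axis times angle).
In Python, from rig import readout, imaging, robot gives the robot as it stands.
- The arm moves only by the shell command python3 -m inch 'ROWS' [OPENING] [FORCE]. ROWS is JSON, a list of rows, each a list of 6 numbers: the shift along the tool's x, y, z in mm, then the turn, a rotation vector about the tool's x, y, z in degrees. In form: [[dx, dy, dz, ax, ay, az], ...]. A call has 1 to 10 rows; each row shifts and turns the commanded pose from where the row before left it, along the tool's axes as they then stand; what a row does not reach is not made up. A row lasts 1/12 s, in which the tool goes at most 41.7 mm and 7.16 degrees, less where a joint would pass 70% of its speed; a pose out of reach is approached as far as the arm can. A call is refused whole if a number of a shift passes 41.7 or a number of a turn 7.16, either way. A call with a gripper value outside its range is refused whole. OPENING is the closure, from -1 (fully open) to 1 (shut), set as the call begins (- or left out, the last holds). The fingers move at their own pace and stop on an object; FORCE is the grip in N (left out, the last holds). Time passes only in rows, so rows that do not move let the fingers close. It gives the time, the measured TCP pose, the force, the opening and the grip force at its end, in the units of the state.
- readout.get_state(): the state, without advancing time (a new reading comes with each control period).
- imaging.get_image(name): name is "scene" or "top" or "wrist"; returns the picture (420x560x3 uint8, red, green, blue); there is no depth.
- imaging.get_calibration(name): a dict with "fx", "fy", "cx", "cy" (pixels), "D" ([k1, k2, p1, p2, k3] as OpenCV has them; the pictures are not rectified), "rvec" (rotation vector, rad) and "tvec" (3), from world to camera coordinates, as OpenCV has them. Camera axes: x right, y down, z forward; pixel columns grow to the right and rows downward; lengths in mm; the calibration is good to about 2 mm. A picture is of the moment at which its call begins: read the wrist's pose just before it. get_calibration takes no time and is no camera call; for the wrist camera it gives the pose at the moment of the call.
- robot.finish_job(): hands the job in; it is judged then, once.
The state is a dict: "time_s": time; "qpos": joint angles; "joint_vel": joint speeds; "effort": joint torques, N m; "tcp_pos": TCP position; "ee_rot": TCP orientation; "ft_force": force on the tool from outside, world axes, zero at the start; "ft_torque": the same for the moment, N m; "gripper_width": finger opening in mm; "grip_force": force on a finger pad.
Only numpy, scipy, OpenCV 4.12 (cv2) and the standard library are available. Lean on these libraries where they do the work, as an engineer would, in place of code of your own. Each camera call takes 0.05 s, during which the arm holds its last target. There are 200 camera calls.

## Working session

There is one attempt and no reset: what is moved stays moved. The work goes in short steps, Python scripts to look and compute and a shell command to move; the robot and the scene stay as the last step left them, time stands still between calls to the robot, and variables do not carry over. Pictures are saved under pics/ and viewed, at most 10 in all, crops included, and the job is handed in when it is done.

```bash
ls; mkdir -p pics
python3 - <<'E'
from rig import readout, imaging, robot
import cv2
for n in ("scene","top"):
    im=imaging.get_image(n); cv2.imwrite(f"pics/{n}0.png",cv2.resize(im[:,:,::-1],(800,600),interpolation=cv2.INTER_CUBIC))
    c=imaging.get_calibration(n); print(n,c)
print(readout.get_state(), robot.tcp_to_grasp)
E
```

```text
pics
scene {'fx': 395.5011612173851, 'fy': 395.5011612173851, 'cx': 277.2273211526598, 'cy': 207.24590097650074, 'D': array([-0.02213665,  0.        ,  0.        ,  0.        ,  0.        ]), 'rvec': array([ 2.08758359,  0.98872683, -0.4922407 ]), 'tvec': array([-434.36994981, -191.3890097 , 1353.33219217])}
top {'fx': 512.8162688437573, 'fy': 512.8162688437573, 'cx': 275.41766778045246, 'cy': 211.17331454140287, 'D': array([-0.00642,  0.     ,  0.     ,  0.     ,  0.     ]), 'rvec': array([ 2.18561573, -2.00103327,  0.2239145 ]), 'tvec': array([  47.02037392,  572.70055867, 1435.82946003])}
{'time_s': 0.1, 'qpos': array([-1.25097039e+00,  3.14127443e-01, -4.79619736e-02,  1.21019442e+00,
        1.02569395e-05,  1.57079006e+00]), 'joint_vel': array([ 0.00010883,  0.00085761,  0.00247842, -0.00093461, -0.00248507,
        0.00026277]), 'effort': array([-5.89786177e-04, -5.40769207e+01,  3.40540338e+01,  1.12467905e-02,
        1.82986209e-04, -1.70647709e-07]), 'tcp_pos': array([ 188.48446668, -569.09128792,  230.54498364]), 'ee_rot': array([-3.10005654e+00, -5.00018571e-01,  3.55978653e-04]), 'ft_force': array([ 0.3363302 , -0.14508251, -0.3488367 ]), 'ft_torque': array([-0.01211054,  0.05076164, -0.02427616]), 'grip_force': 0.0, 'gripper_width': 85.60884078231807} 18.700000000000003
```

View pics/top0.png

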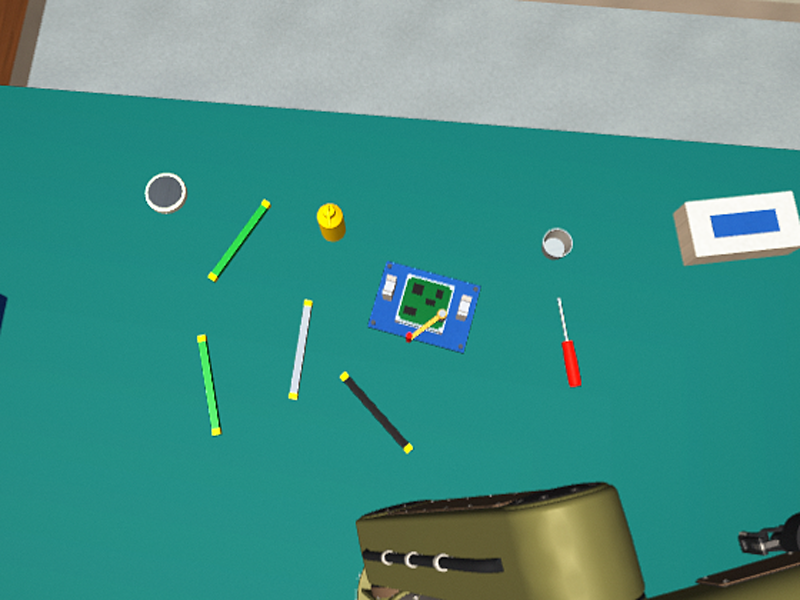

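View pics/scene0.png

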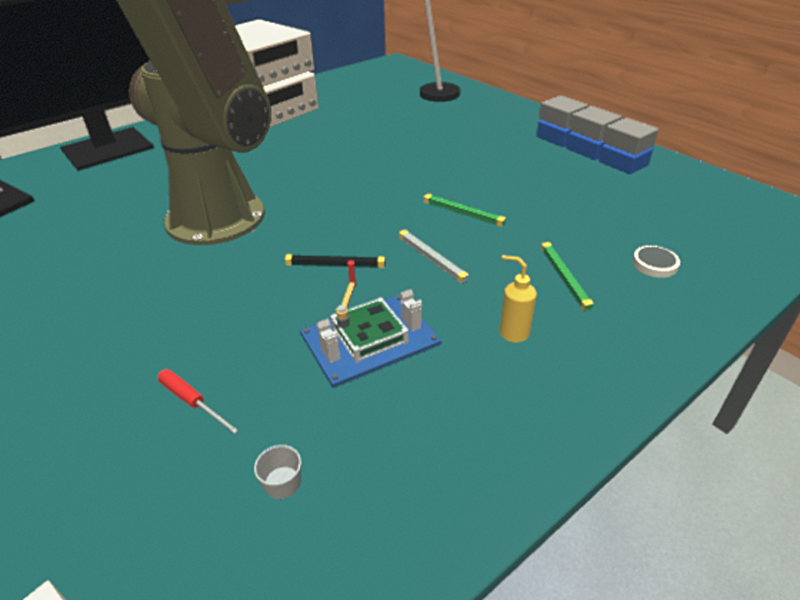

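The top view shows the steel bar (grey with yellow ends) running from (308,303) to (293,397), left of the fixture. The plate corners are near (390,262), (480,287), (464,353) and (370,327), and the red pin is near (408,337). I'll crop in closer to get exact positions.

```bash
cat > h.py <<'E'
import numpy as np, cv2
from rig import readout, imaging, robot
from scipy.spatial.transform import Rotation as R
def ray(n,px,z,c=None):
    c=c or imaging.get_calibration(n)
    K=np.array([[c['fx'],0,c['cx']],[0,c['fy'],c['cy']],[0,0,1]])
    u=cv2.undistortPoints(np.float64(px).reshape(-1,1,2),K,c['D'])[:,0]
    M=cv2.Rodrigues(c['rvec'])[0]; d=np.c_[u,np.ones(len(u))]@M; o=-M.T@c['tvec']
    return o+d*((z-o[2])/d[:,2])[:,None]
def proj(n,P,c=None):
    c=c or imaging.get_calibration(n)
    K=np.array([[c['fx'],0,c['cx']],[0,c['fy'],c['cy']],[0,0,1]])
    return cv2.projectPoints(np.float64(P),c['rvec'],c['tvec'],K,c['D'])[0][:,0]
def crop(n,x,y,s,name,w=800,h=600):
    im=imaging.get_image(n)[:,:,::-1]
    a=im[y:y+int(h/s),x:x+int(w/s)]
    cv2.imwrite(f"pics/{name}.png",cv2.resize(a,None,fx=s,fy=s,interpolation=cv2.INTER_CUBIC))
E
python3 -c "
from h import *
crop('top',190,175,5,'t1')"
```

```text
(no output)
```

View pics/t1.png

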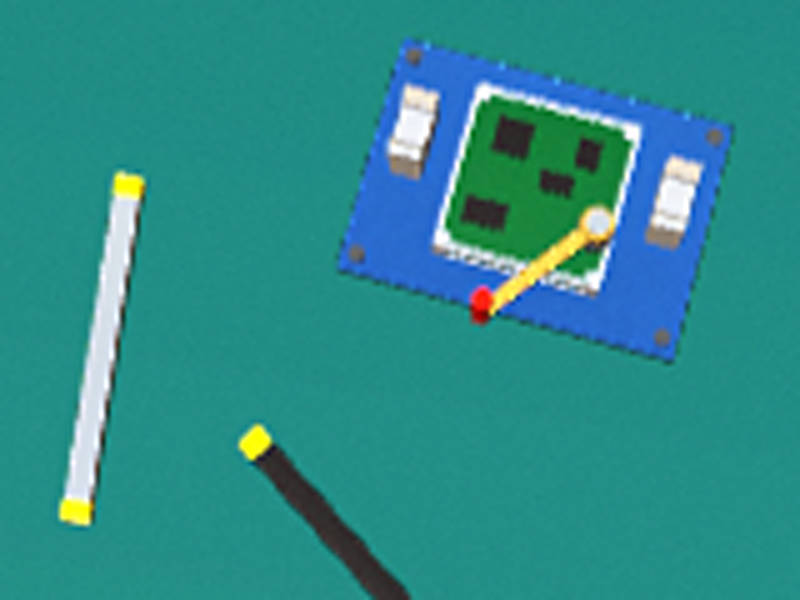

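The crop shows the plate corners at (403,40), (735,126), (675,362) and (338,270). The bar's end faces are near (129,174) and (76,515), and the pin is at (482,300).

Run:
```python
from h import *
def un(p): return (np.array(p,float)+.5)/5-.5+[190,175]
C=ray('top',un([(403,40),(735,126),(675,362),(338,270)]),12)[:,:2]
M=np.array([(75,105),(75,-105),(-75,-105),(-75,105)],float)
c=C.mean(0); H=M.T@(C-c); th=np.arctan2(H[0,1]-H[1,0],H[0,0]+H[1,1])
Rz=lambda t:np.array([[np.cos(t),-np.sin(t)],[np.sin(t),np.cos(t)]])
print('fix',c,np.degrees(th),'resid',(C-c-M@Rz(th).T).round(1).tolist())
B=ray('top',un([(129,174),(76,513)]),16); print('bar',B,B.mean(0),np.linalg.norm(B[0]-B[1]),np.degrees(np.arctan2(*(B[0]-B[1])[:2][::-1])))
T=ray('top',un([(414,132),(676,200)]),58); print('slot',T)
for n,p in dict(sl=(10,80),sr=(10,-80),ctr=(10,0),piv=(-20,-40)).items(): print(n,c+Rz(th)@p)
for q in (0,1.1): print('pin',q,c+Rz(th)@(np.array([-20,-40])+85*np.array([-np.sin(.92-q),np.cos(.92-q)])))
# fit all in scene camera
P=[np.r_[c+Rz(th)@m,12] for m in M]+[np.r_[c+Rz(th)@np.array(p),58] for p in((10,80),(10,-80))]
print(proj('scene',np.array(P))*800/560)
print(proj('scene',B)*800/560)
print('pin seen',ray('top',un([(482,297)]),112))
s=readout.get_state(); print(R.from_rotvec(s['ee_rot']).as_matrix().round(3))
```

```text
fix [574.91501311  32.33184311] -10.20867915690364 resid [[-0.3, 0.1], [0.3, 0.2], [-0.4, 0.3], [0.4, -0.6]]
bar [[567.25346411 280.09414333  16.        ]
 [360.98388092 287.69778299  16.        ]] [464.11867252 283.89596316  16.        ] 206.40968069038752 -2.1111173257332183
slot [[597.99510636 109.03199804  58.        ]
 [570.44629651 -47.9602886   58.        ]]
sl [598.93540675 109.29300662]
sr [570.5779949  -48.17399688]
ctr [584.75670083  30.55950487]
piv [548.1422847   -3.49023128]
pin 0 [490.71335677  59.17489647]
pin 1.1 [577.94036881  76.11551087]
[[440.48075793 337.87345445]
 [331.10572633 382.19804246]
 [298.10691795 327.96230017]
 [399.51453254 291.44216114]
 [409.81337931 301.9282981 ]
 [326.73136474 332.6985499 ]]
[[465.37398885 274.63620229]
 [403.00187176 230.40272964]]
pin seen [[492.76911768  60.72844694 112.        ]]
[[ 0.949  0.314 -0.   ]
 [ 0.314 -0.949  0.001]
 [ 0.    -0.001 -1.   ]]
```

Fixture fit: centre at (574.9, 32.3), yaw −10.2°, with sub-mm residuals. Bar centre is about (464, 284), direction −2°. Next I move via a waypoint that stays clear of the base.

```bash
cat > to.py <<'E'
import sys
from h import *
s=readout.get_state(); M=R.from_rotvec(s['ee_rot']).as_matrix(); p=s['tcp_pos']
yaw=np.degrees(np.arctan2(M[1,0],M[0,0]))
print('t',round(s['time_s'],2),'tcp',p.round(1),'yaw',yaw.round(2),'q',s['qpos'].round(3),'ft',s['ft_force'].round(1),'w',round(s['gripper_width'],1),'grip',round(s['grip_force'],1),'zaxis',M[:,2].round(4))
if len(sys.argv)>3:
    d=np.array(list(map(float,sys.argv[1:4])))-p; t=M.T@d
    print('tool shift',t.round(1),'rows>=',np.ceil(np.linalg.norm(t)/40))
if len(sys.argv)>4: print('az',((yaw-float(sys.argv[4])+180)%360-180).round(2))
E
cat >/dev/null; R='[29.6,-25.5,0,0,0,0]'
python3 -m inch '[[29.6,-25.5,0,0,0,0],[29.6,-25.5,0,0,0,0],[29.6,-25.5,0,0,0,0],[29.6,-25.5,0,0,0,0],[29.6,-25.5,0,0,0,0],[29.6,-25.5,0,0,0,0],[29.6,-25.5,0,0,0,0],[29.6,-25.5,0,0,0,0],[29.6,-25.5,0,0,0,0],[29.6,-25.5,0,0,0,0]]' -1 60
python3 to.py
python3 -m inch '[[29.6,-25.5,0,0,0,-7],[0,0,0,0,0,-7],[0,0,0,0,0,-7]]'
python3 to.py 464 284 150 178
```

```text
time_s: 0.98
tcp_pos: [389.9, -232.6, 231.3]
ee_rot: [3.102, 0.5, 0.0]
ft_force: [1.6, -0.0, 0.6]
gripper_width: 85.4
grip_force: 0.0
t 0.98 tcp [ 389.9 -232.6  231.3] yaw 18.31 q [-0.538  0.039 -0.379  1.153  0.     2.284] ft [ 1.6 -0.   0.6] w 85.4 grip 0.0 zaxis [ 1.e-04 -1.e-04 -1.e+00]
time_s: 1.23
tcp_pos: [410.5, -198.6, 231.2]
ee_rot: [-2.952, -1.073, 0.0]
ft_force: [-0.2, 0.5, 0.5]
gripper_width: 85.2
grip_force: 0.0
t 1.23 tcp [ 410.5 -198.6  231.2] yaw 39.96 q [-0.451  0.043 -0.375  1.153  0.     1.993] ft [-0.2  0.5  0.5] w 85.2 grip 0.0 zaxis [-1.e-04  3.e-04 -1.e+00]
tool shift [ 351.  -335.5   81.3] rows>= 13.0
az -138.04
```

```bash
python3 -m inch '[[27,-25.8,6.2,0,0,0],[27,-25.8,6.2,0,0,0],[27,-25.8,6.2,0,0,0],[27,-25.8,6.2,0,0,0],[27,-25.8,6.2,0,0,0],[27,-25.8,6.2,0,0,0],[27,-25.8,6.2,0,0,0],[27,-25.8,6.2,0,0,0],[27,-25.8,6.2,0,0,0],[27,-25.8,6.2,0,0,0]]' >/dev/null
python3 -m inch '[[27,-25.8,6.2,0,0,0],[27,-25.8,6.2,0,0,0],[27,-25.8,6.2,0,0,0],[0,0,0,0,0,-7],[0,0,0,0,0,-7],[0,0,0,0,0,-7],[0,0,0,0,0,-7],[0,0,0,0,0,-7],[0,0,0,0,0,-7],[0,0,0,0,0,-7]]' >/dev/null
python3 -m inch '[[0,0,0,0,0,-7],[0,0,0,0,0,-7],[0,0,0,0,0,-7],[0,0,0,0,0,-7],[0,0,0,0,0,-7],[0,0,0,0,0,-7],[0,0,0,0,0,-7],[0,0,0,0,0,-7],[0,0,0,0,0,-7],[0,0,0,0,0,-7]]' >/dev/null
python3 -m inch '[[0,0,0,0,0,-7],[0,0,0,0,0,-7],[0,0,0,0,0,-5],[0,0,0,0,0,0]]' >/dev/null
python3 to.py 464 284 60 178
python3 -c "
from h import *
c=imaging.get_calibration('wrist'); im=imaging.get_image('wrist'); cv2.imwrite('pics/w1.png',im[:,:,::-1])
print(proj('wrist',[[464,284,16],[567,280,16],[361,288,16]],c))"
```

```text
t 4.07 tcp [468.3 280.8 150.5] yaw 177.44 q [ 0.54   0.26  -0.308  1.003 -0.     0.585] ft [-0.3  0.6 -0.6] w 85.3 grip 0.0 zaxis [-4.e-04 -3.e-04 -1.e+00]
tool shift [ 4.4  3.  90.5] rows>= 3.0
az -0.56
[[289.60938383 196.78747027]
 [289.72519116 290.80073533]
 [289.45583062  82.13600954]]
```

View pics/w1.png

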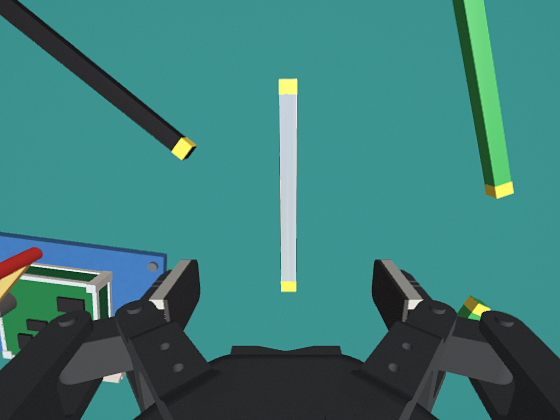

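The wrist view matches the prediction. The bar is at u≈288, with ends at v≈79 and 291. Descending.

```bash
python3 -m inch '[[2.9,1.5,35,0,0,-0.5],[2.9,1.5,35,0,0,0],[0,0,35,0,0,0],[0,0,25,0,0,0],[0,0,13.5,0,0,0],[0,0,0,0,0,0]]' >/dev/null
python3 to.py 463 284 4 178
```

```text
t 4.62 tcp [460.  282.5   3.7] yaw 177.69 q [ 0.551  0.407 -0.483  0.687 -0.     0.591] ft [-0.5 -0.2  0.9] w 85.6 grip 0.0 zaxis [-0.0054 -0.0034 -1.    ]
tool shift [-2.9  1.6 -0.3] rows>= 1.0
az -0.31
```

```bash
python3 -m inch '[[-2.5,1.6,-0.3,0,0,-0.3],[0,0,0,0,0,0],[0,0,0,0,0,0],[0,0,0,0,0,0],[0,0,0,0,0,0],[0,0,0,0,0,0],[0,0,0,0,0,0],[0,0,0,0,0,0],[0,0,0,0,0,0],[0,0,0,0,0,0]]' 1 60
python3 to.py
```

```text
time_s: 5.45
tcp_pos: [466.0, 285.8, 8.6]
ee_rot: [0.052, 3.14, 0.001]
ft_force: [-1.4, -1.0, 5.0]
gripper_width: 13.6
grip_force: 58.9
t 5.45 tcp [466.  285.8   8.6] yaw 178.1 q [ 0.55   0.406 -0.471  0.692 -0.     0.584] ft [-1.4 -1.   5. ] w 13.6 grip 58.9 zaxis [ 1.4e-03  4.0e-04 -1.0e+00]
```

```bash
python3 -m inch '[[0,0,-20,0,0,0],[0,0,-40,0,0,0],[0,0,-40,0,0,0],[0,0,-40,0,0,0],[0,0,0,0,0,0],[0,0,0,0,0,0],[0,0,0,0,0,0]]'
python3 to.py
python3 -c "
from h import *
im=imaging.get_image('wrist'); cv2.imwrite('pics/w2.png',im[:,:,::-1])"
```

```text
time_s: 6.03
tcp_pos: [465.1, 285.5, 147.2]
ee_rot: [-0.052, -3.141, 0.0]
ft_force: [-0.7, -0.0, -2.8]
gripper_width: 13.7
grip_force: 59.3
t 6.03 tcp [465.1 285.5 147.2] yaw 178.12 q [ 0.551  0.261 -0.314  0.995  0.     0.583] ft [-0.7 -0.  -2.8] w 13.7 grip 59.3 zaxis [-2.e-04 -1.e-04 -1.e+00]
```

View pics/w2.png

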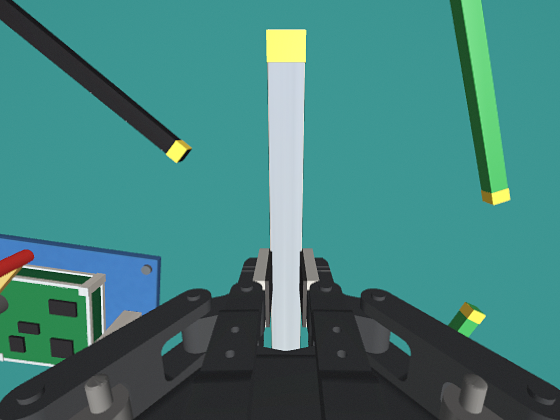

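The bar is held straight. Its near yellow end spans u 267–306 with the edge at v≈30. I'll estimate where it sits in the hand from those pixels.

```bash
python3 - <<'E'
from h import *
c=imaging.get_calibration('wrist'); s=readout.get_state()
print(c['fx'])
M=cv2.Rodrigues(c['rvec'])[0]; o=-M.T@c['tvec']; print('cam',o, 'tcp',s['tcp_pos'])
Rt=R.from_rotvec(s['ee_rot']).as_matrix()
for zb in (-9,-6,-3,0,3):
    P=ray('wrist',[(266.5,30),(306.5,30),(268,62),(305,62)],s['tcp_pos'][2]+zb+16,c)
    print(zb,'width',np.linalg.norm(P[0]-P[1]),'end in tool',(Rt.T@(P[:2].mean(0)-s['tcp_pos'])).round(1),'yel',((Rt.T@(P[2:].mean(0)-s['tcp_pos']))).round(1))
E
python3 to.py 540 150 180 79.8
```

```text
292.10934253369686
cam [396.18318475 286.98818476 288.8876528 ] tcp [464.34385889 285.0632646  146.18303279]
-9 width 16.473227651673646 end in tool [107.5  -0.4  -6.8] yel [95.5 -0.4 -6.8]
-6 width 16.1090566827827 end in tool [106.6  -0.4  -9.8] yel [94.9 -0.4 -9.8]
-3 width 15.744885713891641 end in tool [105.8  -0.4 -12.8] yel [ 94.3  -0.4 -12.8]
0 width 15.380714745000638 end in tool [104.9  -0.4 -15.8] yel [ 93.7  -0.4 -15.8]
3 width 15.016543776109636 end in tool [104.   -0.4 -18.8] yel [ 93.1  -0.4 -18.8]
t 6.08 tcp [464.3 285.1 146.2] yaw 178.12 q [ 0.551  0.262 -0.315  0.995  0.     0.583] ft [-0.1 -0.6 -2.3] w 13.8 grip 59.3 zaxis [-0.002  -0.0012 -1.    ]
tool shift [ -80.  -132.5  -33.8] rows>= 4.0
az 98.32
```

```bash
python3 -m inch '[[0,0,-6,0,0,7],[0,0,-6,0,0,7],[0,0,-6,0,0,7],[0,0,-6,0,0,7],[0,0,0,0,0,7],[0,0,0,0,0,7],[0,0,0,0,0,7],[0,0,0,0,0,7],[0,0,0,0,0,7],[0,0,0,0,0,7]]' >/dev/null
python3 -m inch '[[0,0,0,0,0,7],[0,0,0,0,0,7],[0,0,0,0,0,7],[0,0,0,0,0,7],[0,0,0,0,0,0],[0,0,0,0,0,0]]' >/dev/null
python3 to.py 584.8 30.6 165 79.8
python3 -c "
from h import *
print(ray('top',[(233,166)],0))"
```

```text
t 7.42 tcp [464.4 285.  169.7] yaw 80.31 q [ 0.551  0.246 -0.28   1.048  0.     2.29 ] ft [ 0.4  0.3 -2.7] w 13.7 grip 59.2 zaxis [-0.0028 -0.0017 -1.    ]
tool shift [-230.5  161.5    4.8] rows>= 8.0
az 0.51
[[713.98857045 243.59191824   0.        ]]
```

```bash
python3 -m inch '[[-28.8,20.2,0.5,0,0,0.5],[-28.8,20.2,0.5,0,0,0],[-28.8,20.2,0.5,0,0,0],[-28.8,20.2,0.5,0,0,0],[-28.8,20.2,0.5,0,0,0],[-28.8,20.2,0.5,0,0,0],[-28.8,20.2,0.5,0,0,0],[-28.8,20.2,0.5,0,0,0],[0,0,0,0,0,0],[0,0,0,0,0,0]]' >/dev/null
python3 to.py 584.8 30.6 95 79.8
python3 -c "
from h import *
crop('top',210,130,4,'t2')"
```

```text
t 8.25 tcp [583.1  28.3 166.4] yaw 79.58 q [ 0.048  0.317 -0.192  1.063  0.     1.801] ft [ 0.1  0.7 -1.7] w 13.9 grip 59.3 zaxis [-0.0016  0.     -1.    ]
tool shift [ 2.6  1.4 71.4] rows>= 2.0
az -0.22
```

View pics/t2.png

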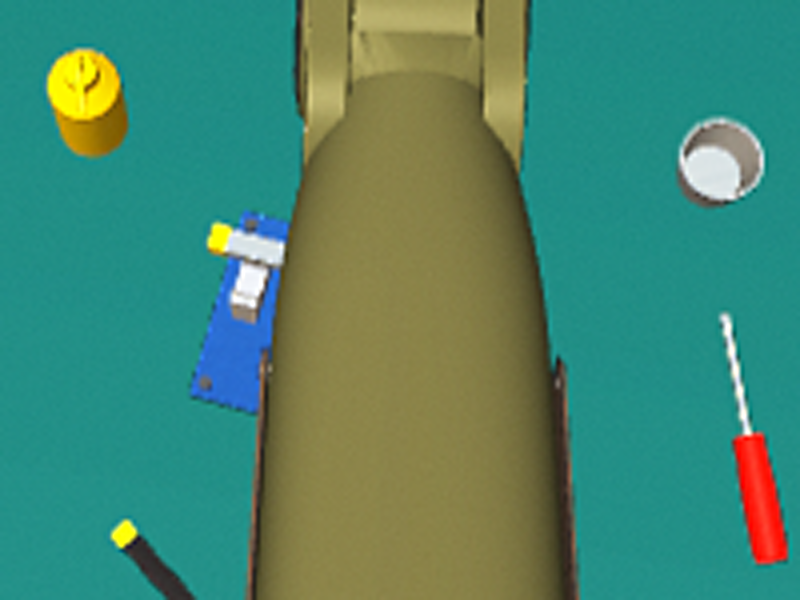

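The bar lies parallel to the post line, above the fixture. The offset in the picture is height parallax. Lowering to just above the posts.

```bash
python3 -m inch '[[2.6,1.4,20,0,0,-0.2],[0,0,25,0,0,0],[0,0,25,0,0,0],[0,0,8,0,0,0],[0,0,0,0,0,0],[0,0,0,0,0,0],[0,0,0,0,0,0]]' >/dev/null
python3 to.py 584.8 30.6 66 79.8
python3 -c "
from h import *
crop('scene',190,170,6,'s2',800,600)"
```

```text
t 8.88 tcp [585.9  33.   91. ] yaw 79.89 q [ 0.056  0.379 -0.289  0.901  0.     1.803] ft [ 0.  -0.6 -2.7] w 13.9 grip 59.3 zaxis [ 2.e-03  2.e-04 -1.e+00]
tool shift [-2.6 -0.7 25. ] rows>= 1.0
az 0.09
```

View pics/s2.png

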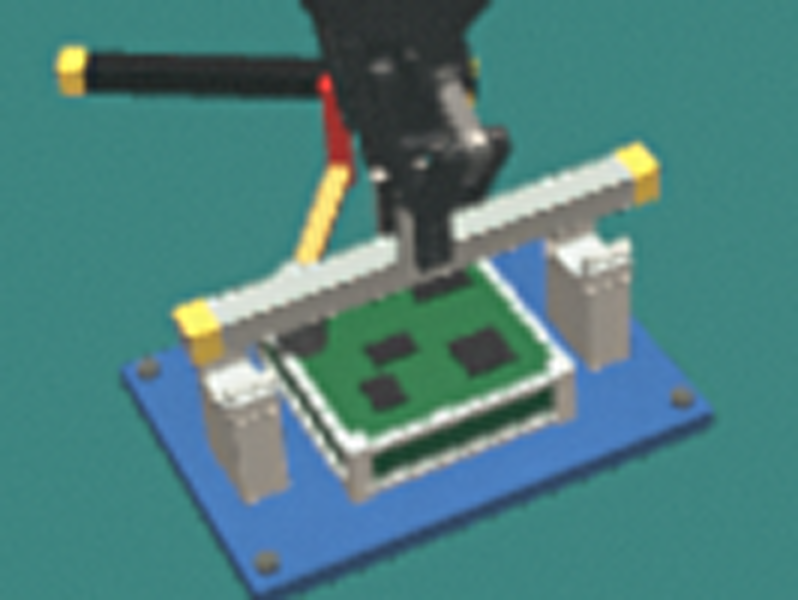

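The bar sits right above both posts, level and parallel. Lowering it into the slots.

```bash
python3 -m inch '[[-2.2,-0.7,8,0,0,0],[0,0,8,0,0,0],[0,0,4,0,0,0],[0,0,0,0,0,0],[0,0,0,0,0,0]]' >/dev/null
python3 to.py 584.8 30.6 66 79.8
python3 -m inch '[[0,0,3,0,0,0],[0,0,3,0,0,0],[0,0,0,0,0,0],[0,0,0,0,0,0]]' >/dev/null
python3 to.py 584.8 30.6 62 79.8
```

```text
t 9.35 tcp [583.9  30.2  69.2] yaw 79.81 q [ 0.052  0.398 -0.316  0.857 -0.     1.8  ] ft [ 1.6 -1.1 -1.4] w 13.8 grip 59.3 zaxis [-2.e-04 -2.e-04 -1.e+00]
tool shift [0.6 0.8 3.2] rows>= 1.0
az 0.01
t 9.68 tcp [584.3  30.3  66.4] yaw 79.82 q [ 0.052  0.4   -0.321  0.849 -0.     1.8  ] ft [-7.  -0.5 21.8] w 13.6 grip 62.2 zaxis [ 0.0018  0.     -1.    ]
tool shift [0.4 0.4 4.5] rows>= 1.0
az 0.02
```

Contact at TCP 66.4 mm fits a seated bar (its bottom is 8.6 mm below the TCP). Easing up and opening partway.

```bash
python3 -m inch '[[0,0,-2,0,0,0],[0,0,0,0,0,0]]' >/dev/null
python3 to.py
python3 -m inch '[[0,0,0,0,0,0],[0,0,0,0,0,0],[0,0,0,0,0,0],[0,0,0,0,0,0],[0,0,0,0,0,0],[0,0,0,0,0,0]]' 0.1 >/dev/null
python3 to.py
python3 -m inch '[[0,0,-10,0,0,0],[0,0,-30,0,0,0],[0,0,-40,0,0,0],[0,0,-40,0,0,0],[0,0,0,0,0,0],[0,0,0,0,0,0]]' >/dev/null
python3 to.py 
python3 -c "
from h import *
crop('scene',190,170,6,'s3',800,600)"
```

```text
t 9.85 tcp [584.4  30.4  66.6] yaw 79.83 q [ 0.052  0.4   -0.32   0.85   0.     1.8  ] ft [-3.2  0.2 11.2] w 13.8 grip 61.0 zaxis [ 1.4e-03  2.0e-04 -1.0e+00]
t 10.35 tcp [583.8  30.4  65.2] yaw 79.82 q [ 0.052  0.402 -0.321  0.849  0.     1.8  ] ft [ 0.6 -0.6  0.3] w 38.3 grip 0.0 zaxis [-4.e-04  0.e+00 -1.e+00]
t 10.85 tcp [586.3  30.5 189.4] yaw 79.82 q [ 0.052  0.303 -0.158  1.103 -0.     1.8  ] ft [ 0.2 -0.1 -0.6] w 38.3 grip 0.0 zaxis [ 6.7e-03  3.0e-04 -1.0e+00]
```

View pics/s3.png

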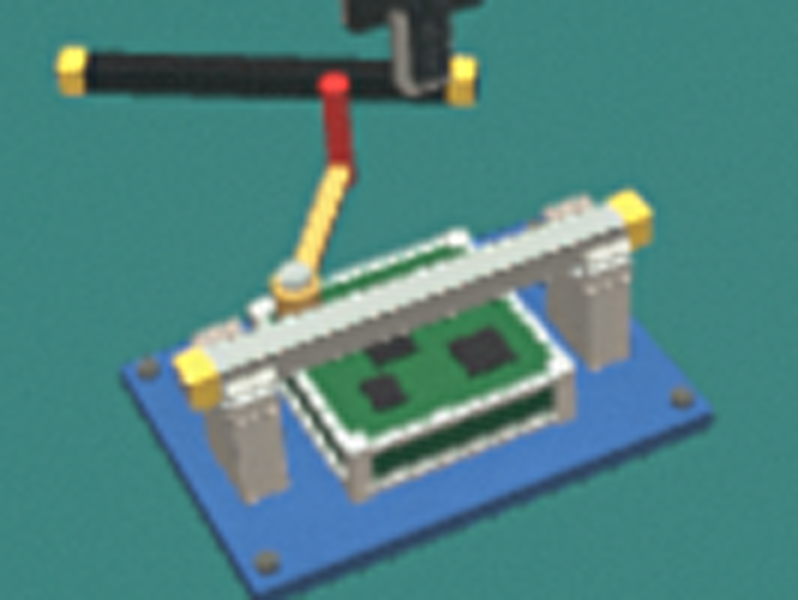

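The bar is down in both slots and released. The pin is still at rest. Moving to the pin.

```bash
python3 to.py 491.5 60 189 79.8
python3 -m inch '[[4,-32,0,0,0,0],[4,-32,0,0,0,0],[4,-32,0,0,0,0],[0,0,0,0,0,0],[0,0,0,0,0,0]]' >/dev/null
python3 to.py 491.5 60 86 79.8
```

```text
t 10.9 tcp [584.8  30.4 187.1] yaw 79.82 q [ 0.052  0.304 -0.161  1.102  0.     1.8  ] ft [ 0.3 -0.3 -0.3] w 38.2 grip 0.0 zaxis [ 2.9e-03  2.0e-04 -1.0e+00]
tool shift [ 12.6 -97.   -2.2] rows>= 3.0
az 0.02
t 11.32 tcp [489.1  59.3 184.3] yaw 79.89 q [ 0.121  0.141 -0.376  1.057 -0.     1.868] ft [ 1.3 -0.3  0.4] w 38.6 grip 0.0 zaxis [-2.8e-03 -4.0e-04 -1.0e+00]
tool shift [ 1.2  2.5 98.3] rows>= 3.0
az 0.09
```

```bash
python3 -m inch '[[0.8,1.2,35,0,0,0],[0,0,35,0,0,0],[0,0,20,0,0,0],[0,0,9,0,0,0],[0,0,0,0,0,0],[0,0,0,0,0,0]]' >/dev/null
python3 to.py 491.5 60 86 79.8
python3 -m inch '[[0,0,0,0,0,0],[0,0,0,0,0,0],[0,0,0,0,0,0],[0,0,0,0,0,0],[0,0,0,0,0,0],[0,0,0,0,0,0]]' 1 40 >/dev/null
python3 to.py
python3 -c "
from h import *
im=imaging.get_image('wrist'); cv2.imwrite('pics/w4.png',im[:,:,::-1])"
```

```text
t 11.82 tcp [493.4  59.5  86.5] yaw 79.81 q [ 0.12   0.233 -0.506  0.833 -0.     1.869] ft [0.3 0.9 0.2] w 38.3 grip 0.0 zaxis [-6.e-04 -2.e-04 -1.e+00]
tool shift [ 0.1 -1.9  0.5] rows>= 1.0
az 0.01
t 12.32 tcp [493.3  59.7  87.7] yaw 79.83 q [ 0.121  0.23  -0.507  0.833 -0.     1.869] ft [-2.7 -0.3  7.3] w 10.7 grip 39.0 zaxis [ 0.0014 -0.     -1.    ]
```

View pics/w4.png

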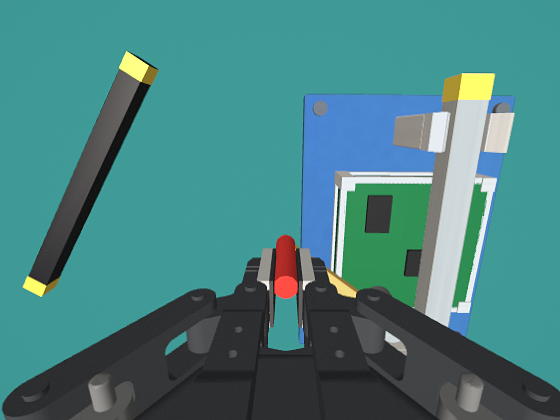

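The pin is centred in the pads. Winding along the arc (tool x is fixture y, tool y is fixture x).

```bash
python3 -m inch '[[6.5,5.5,0,0,0,0],[5.9,6,0,0,0,0],[5.3,6.7,0,0,0,0],[4.6,7.2,0,0,0,0],[3.8,7.5,0,0,0,0],[3.1,7.9,0,0,0,0],[2.3,8.3,0,0,0,0],[1.4,8.3,0,0,0,0],[0.6,8.5,0,0,0,0],[-0.3,8.5,0,0,0,0]]' >/dev/null
cat > q.py <<'E'
from h import *
s=readout.get_state(); t=np.radians(-10.21); Z=np.array([[np.cos(t),np.sin(t)],[-np.sin(t),np.cos(t)]])
f=Z@(s['tcp_pos'][:2]-[574.9,32.3]); v=f-[-20,-40]
print('tcp in fix',f.round(1),'r',np.linalg.norm(v).round(1),'q',(.92-np.arctan2(-v[0],v[1])).round(3),'F fix',(Z@s['ft_force'][:2]).round(1),'z',s['tcp_pos'][2].round(1),'w',round(s['gripper_width'],1),'grip',round(s['grip_force'],1),'t',s['time_s'])
E
python3 q.py
python3 -m inch '[[-0.5,4,0,0,0,0],[-0.6,4,0,0,0,0],[0,0,0,0,0,0],[0,0,0,0,0,0]]' >/dev/null
python3 q.py
```

```text
tcp in fix [-11.8  45.4] r 85.8 q 1.016 F fix [-6.  -1.8] z 87.5 w 10.1 grip 39.3 t 13.2
tcp in fix [-4.  44.5] r 86.0 q 1.107 F fix [-6.2 -1.2] z 87.6 w 10.5 grip 39.3 t 13.5333
```

```bash
python3 -m inch '[[-0.3,2,0,0,0,0],[0,0,0,0,0,0],[0,0,0,0,0,0]]' >/dev/null
python3 q.py
python3 -m inch '[[-0.3,2,0,0,0,0],[0,0,0,0,0,0],[0,0,0,0,0,0]]' >/dev/null
python3 q.py
```

```text
tcp in fix [-2.3 44.2] r 86.1 q 1.127 F fix [-5.9 -0.1] z 87.6 w 11.0 grip 39.3 t 13.7833
tcp in fix [-0.6 43.9] r 86.1 q 1.147 F fix [-6.9 -0.9] z 87.5 w 10.2 grip 39.3 t 14.0333
```

```bash
python3 -m inch '[[-0.3,2,0,0,0,0],[0,0,0,0,0,0],[0,0,0,0,0,0]]' >/dev/null
python3 q.py
python3 -m inch '[[-0.3,1.5,0,0,0,0],[0,0,0,0,0,0],[0,0,0,0,0,0]]' >/dev/null
python3 q.py
```

```text
tcp in fix [ 1.1 43.5] r 86.2 q 1.168 F fix [-8.1 -0.8] z 87.5 w 10.3 grip 39.4 t 14.2833
tcp in fix [ 1.4 43.5] r 86.2 q 1.171 F fix [-11.7  -0.4] z 87.4 w 10.4 grip 39.8 t 14.5333
```

The force is rising with no further motion, so the pin is on the bar. I'll press a little more firmly and check.

```bash
python3 -m inch '[[0,1.5,0,0,0,0],[0,0,0,0,0,0],[0,0,0,0,0,0],[0,0,0,0,0,0],[0,0,0,0,0,0],[0,0,0,0,0,0]]' >/dev/null
python3 q.py
python3 -c "
from h import *
crop('scene',190,170,6,'s5',800,600)"; python3 q.py
```

```text
tcp in fix [ 2.1 43.3] r 86.2 q 1.179 F fix [-13.1  -1. ] z 87.3 w 10.6 grip 40.1 t 15.0333
tcp in fix [ 2.1 43.4] r 86.3 q 1.179 F fix [-14.6  -1.3] z 87.4 w 10.5 grip 40.1 t 15.0833
```

View pics/s5.png

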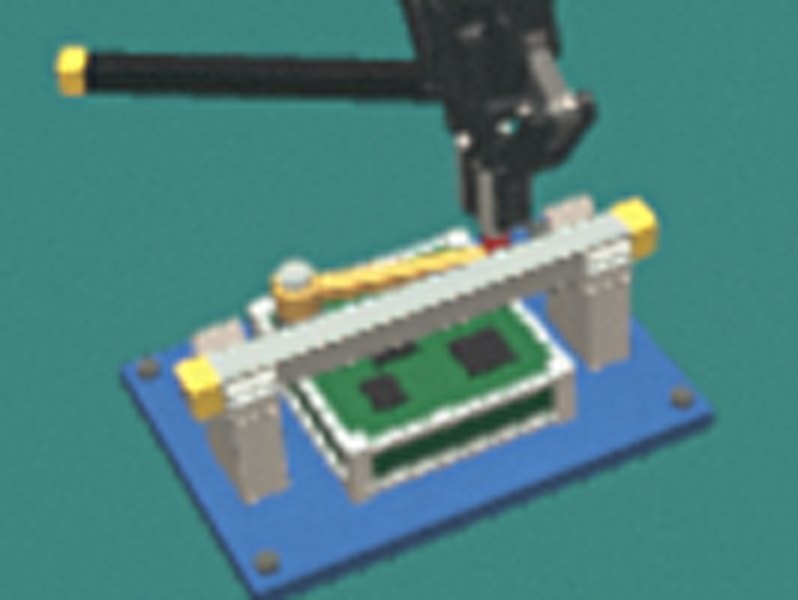

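The bar is still seated in both slots. The pin is pressed against it with about 14 N total, roughly 8 N of that beyond the spring, and the arm is steady. Handing in.

```bash
python3 -c "
from rig import robot
print(robot.finish_job())"
```

```text
the job is handed in; nothing more can be done
None
```

I laid the stop bar down in both slots and let go of it, then swung the boom until its pin pressed firmly on the bar. I handed the job in still holding it there, at about 15 s; no verdict was returned.

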